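# Crank a carving board tight in the bench vise

### The job

Fit the loose crank fully home on the square shaft end of the vise and, using only the crank by its wooden handle, wind it clockwise (seen from above) so that the sprung jaw pushes the eight-sided carving board up against the face of the fixed stop. Feel for the point where the board is caught on both sides, carry on only about three eighths of a turn (between a quarter and half a turn) so that the jaw springs hold it firmly but do not crush it, then let go and leave the crank seated on the shaft. Be gentle: do not force the crank against the shaft, never touch the jaw or the board, and leave the other things on the bench alone.

Things in the scene. Friction and masses are not known exactly. Their poses are not given: they have to be found in the camera images.
- hub (a point): Centre of the hub of the loose steel crank (0.32 kg), which stands on the bench on its hub: a square block 30 x 30 mm, 40 mm tall. In its underside a square socket 15.6 mm wide, 26 mm deep, no lead-in (enters only within about 1 mm of the shaft axis), parallel to the hub's sides. z up, x from the hub to the handle. Arm 16 mm wide, 10 mm thick, its middle 7 mm below this point.
- handle (a point): Middle of the crank's wooden handle, an upright round grip 18 mm in diameter and 60 mm tall (30 mm below to 30 mm above this point), 70 mm from the hub axis along the hub's x and 38 mm above the hub's centre. The grip turns freely on its pin, so it can be held with a steady hand while the crank goes round; its underside is 8 mm above the arm.
- crank: The crank; origin at the centre of the hub's underside (20 mm below hub), same axes as hub.
- seat (a point): Top centre of the round steel shoulder (38 mm in diameter, 62 mm above the bench when level) on the vise's grey gearbox, out of which the square shaft end stands 20 mm up, 14 x 14 mm, sides along this point's x and y. It turns with the shaft, z up. A crank that is fully home has the middle of its hub's underside on this point (hub centre 20 mm above), resting on the shoulder. Gearbox: 66 x 66 mm, top 58 mm above the bench. The crank may go on in any of the four quarter turns.
- shaft: The square shaft with its shoulder, origin and axes as seat. It turns about its vertical axis: clockwise seen from above drives the jaw towards the stop by 24 mm a turn (two to three and a half full turns are needed); counter-clockwise draws it back, but not beyond where it starts. It is stiff: friction 0.75 N m (about 11 N at the handle) either way, which also holds it where it is left. Each 10 N of jaw load adds 0.038 N m (0.55 N at the handle).
- vise: The fixed grey vise bed, 120 mm wide, 430 mm long, its top 20 mm above the bench. Origin on the bench under the shaft axis; y points along the bed from the shaft to the stop, z up.
- jaw: The vise's sliding steel jaw with the sprung wooden pad on it, 110 mm wide, top 56 mm above the bench, between gearbox and board; origin on the bed, centre of the steel block (30 mm thick), y towards the stop, jaw starts 52 mm from the shaft axis.
- pad_face (a point): Centre of the sprung pad's face (90 mm wide, 30 mm high) that meets the board; 41 mm in front (+y) of the jaw's origin while the springs are slack. The pad gives way towards the jaw at 12 N per mm, at most 20 mm. So a quarter turn past catching the board squeezes it with 72 N, half a turn with 144 N.
- board: The loose eight-sided plywood carving board with a pale arched disc on it, 160 mm across opposite flats, 30 mm thick, 0.55 kg, lying on the vise bed between pad and stop face with flats nearly facing them; origin at the centre of its underside, y nearly along the vise's y.
- stop: The fixed steel stop at the vise's far end, 110 mm wide, 36 mm high; origin on the bed below the middle of its near side, y points away from the jaw. Its adjustable steel face plate (80 x 28 mm, 6 mm thick) stands on a stud towards the jaw, its contact face 8 to 22 mm in front of the origin: it is set differently each time, does not give, and its place is not measured, so where the board is caught has to be seen or felt.
- plane: Bystander: small brass finger plane, 22 x 60 x 32 mm, beside the vise; origin at its underside.
- sanding_block: Bystander: cork block, 55 x 35 x 24 mm, beside the vise, robot's side; origin at its underside.
- bridge_blank: Bystander: thin maple blank, 42 x 34 x 10 mm, beside the vise, far side; origin at its underside.
- square: Bystander: small try square, 80 mm stock and 100 mm blade, lying flat; origin at its stock's underside.
- gouge: Bystander: wooden-handled gouge 230 mm long lying flat beyond the vise; origin under its handle.
- glue_jar: Bystander: jar 66 mm in diameter, 85 mm tall, beyond the vise; origin at its underside.

How it is judged:
On the way, in this order (a step that is already met when the one before it is completed fails the run):
1. the crank sits fully home on the square shaft end, not yet wound (horizontal distance between crank and seat below 0.004 m and z of crank in the frame of seat between -0.004 and 0.004 m and angle between crank's own z axis and vertical below 0.1 rad and y of jaw in the frame of vise below 0.06 m), for 0.2 s.
2. the crank, still home on the shaft, has wound the jaw at least 30 mm, one and a quarter turns (horizontal distance between crank and seat below 0.004 m and z of crank in the frame of seat between -0.004 and 0.004 m and angle between crank's own z axis and vertical below 0.1 rad and y of jaw in the frame of vise above 0.082 m), for 0.1 s.
At the end, for the whole second after the job is handed in: The board lies flat (within 0.06 rad) and still, squeezed between pad and stop face with 33 to 170 N (at least 28 N at the stop), and the released crank is at rest, fully home on the shaft: hub within 4 mm of the shaft axis and of the shoulder, tilted less than 0.1 rad (horizontal distance between crank and seat below 0.004 m and z of crank in the frame of seat between -0.004 and 0.004 m and angle between crank's own z axis and vertical below 0.1 rad and contact force between jaw and board between 33 and 170 N and contact force between stop and board above 28 N and angle between board's own z axis and vertical below 0.06 rad and linear speed of board below 0.01 m/s and linear speed of crank below 0.02 m/s); the robot touches nothing.
It fails at once if the board is crushed: the jaw presses on it with more than 200 N (contact force between jaw and board above 200 N).
It fails at once if the crank is forced: it presses on the shaft with more than 300 N (contact force between crank and shaft above 300 N).
It fails at once if the robot pushes the jaw, the board or the bare shaft itself (contact force between any of the arm, the fingers and jaw above 2 N or contact force between any of the arm, the fingers and board above 2 N or contact force between any of the arm, the fingers and shaft above 2 N).
It fails at once if a bystander is pushed more than 20 mm (distance of any of plane, sanding_block, bridge_blank, square, gouge, glue_jar from where it was at the start of the episode above 0.02 m).
It also fails if it takes over 72 s, if anything falls off the work surface, if the arm or the gripper's body presses on something with over 40 N, if the wrist force passes 120 N, or if a joint passes its speed limit or range.

### The arm

A 6-joint arm with a two-finger parallel gripper is mounted at the origin on the work surface. World frame = base frame: x ahead of the robot, y to its left, z up, the work surface at z = 0. Lengths are in m, angles in rad, forces in N, time in s.
With the tool pointing down it reaches from about 0.225 to 0.875 m from the base axis. Payload 3.4 kg.
Tool frame: the origin (TCP) lies between the finger pads; the fingertips stand 8 mm ahead of it and the grasp point (between the pads) lies 11 mm behind it; z points along the fingers, y is the line along which they close (so a half turn about z gives the same grasp; the last joint's range is limited). The gripper opens to 85 mm and grips with 20 to 120 N. Pads are 22 mm wide; open, the fingers measure 114 mm over their backs; the gripper's body (76 mm by 85 mm) begins 54 mm behind the grasp point. The pads swing forward as they close: fully open they stand 13 mm farther back than shut.
Start: joints at [1.203, 0.276, 1.505, -0, 1.361, -0.121], TCP at [0.14, 0.558, 0.239] pointing down, gripper open.
Joint ranges: [-2.89, 2.89], [-0.75, 2.08], [0.22, 2.7], [-1.18, 4.32], [0.11, 2.71], [-2.7, 2.7]. Speed limits (rad/s): [2.57, 2.57, 3.14, 3.14, 3.14, 3.14].

### API

Orientations are given as a unit quaternion [w, x, y, z].
In Python, from rig import manip gives the robot as it stands.
- The arm moves only by the tool move_arm, never from a script. Its argument "deltas" is a list that holds one entry, the list of rows, each a list of 5 numbers: the shift along the tool's x, y, z normalised to -1 to 1, where 1 is 80 cm, then the turn about the tool's z normalised to -1 to 1, where 1 is 120 degrees, then the closure, from -1 (fully open) to 1 (shut). In form: [[[tx, ty, tz, twist, grip], ...]]. A call has 1 to 12 rows; each row is the pose to reach, as a shift and turn from the pose commanded when the call began, along the tool's axes at that moment; what a row does not reach only later rows make up. A row lasts 1/10 s, in which the tool goes at most 50 mm and 8.59 degrees, less where a joint would pass 70% of its speed; a pose out of reach is approached as far as the arm can. A call with a number of a shift or a turn outside -1 to 1 is refused whole. A call with a gripper value outside its range is refused whole. The fingers move at their own pace and stop on an object; "squeeze" is the grip in N (left out, the last holds). Time passes only in rows, so rows that repeat a pose let the fingers close. It gives the time, the measured TCP pose, the force, the opening and the grip force at its end, in the units of the state.
- manip.get_state(): the state, without advancing time (a new reading comes with each control period).
- manip.get_image(name): name is "side" or "top" or "wrist"; returns the picture (480x640x3 uint8, red, green, blue); there is no depth.
- manip.camera_params(name): a dict with "fx", "fy", "cx", "cy" (pixels), "R" (3x3) and "t" (3): a world point X has camera coordinates R X + t; the wrist camera has in their place "tool_from_camera" (4x4, takes a point from camera to tool coordinates, whose origin is the TCP and whose axes are the flange's). Camera axes: x right, y down, z forward; pixel columns grow to the right and rows downward; lengths in m; the calibration is good to about 2 mm. A picture is of the moment at which its call begins: read the wrist's pose just before it. camera_params takes no time and is no camera call.
- manip.sign_off(): hands the job in; it is judged then, once.
The state is a dict: "clock": time; "qpos": joint angles; "qd": joint speeds; "effort": joint torques, N m; "position": TCP position; "ee_rot": TCP orientation; "contact_force": force on the tool from outside, world axes, zero at the start; "moment": the same for the moment, N m; "width": finger opening in m; "gripper_force": force on a finger pad.
Only numpy, scipy, OpenCV 4.12 (cv2) and the standard library are available. Lean on these libraries where they do the work, as an engineer would, in place of code of your own. Each camera call takes 0.05 s, during which the arm holds its last target. There are 200 camera calls.

## Working session

There is one attempt and no reset: what is moved stays moved. The work goes in short steps, Python scripts to look and compute and a tool call to move; the robot and the scene stay as the last step left them, time stands still between calls to the robot, and variables do not carry over. Pictures are saved under pics/ and viewed, at most 10 in all, crops included, and the job is handed in when it is done.

Besides the shell and the picture viewer there is one more tool, called after ">>>" as name(argument=value, ...), one argument or row to a line, values as JSON. move_arm: Moves the arm, as the interface text tells. Scaled input: -1 to 1 covers 80 cm each way for a shift and 120 degrees each way for a turn. Its arguments: {"type":"object","properties":{"deltas":{"type":"array","items":{"type":"array","items":{"type":"array","items":{"type":"number","minimum":-1,"maximum":1}}}},"squeeze":{"type":"number"}},"required":["deltas"]}

```bash
mkdir -p pics; ls; python3 - <<'E'
from rig import manip
import cv2,numpy as np
s=manip.get_state();print(s)
for n in("top","side","wrist"):
    im=manip.get_image(n);cv2.imwrite(f"pics/{n}0.png",im[:,:,::-1])
    print(n,manip.camera_params(n))
E
```

```text
pics
{'clock': 0.0, 'qpos': array([ 1.20299270e+00,  2.76608204e-01,  1.50619142e+00, -1.00351431e-06,
        1.36068876e+00, -1.21025190e-01]), 'qd': array([-0.00122432,  0.00020161, -0.00231364,  0.00044432, -0.00155047,
       -0.00046593]), 'effort': array([ 1.98696442e-03, -4.16767430e+01, -2.45810258e+01,  2.65678746e-04,
        1.09798802e-02,  3.20701486e-05]), 'position': array([0.14028646, 0.55706935, 0.23840894]), 'ee_rot': array([-2.28896392e-04,  1.23076202e-01,  9.92396771e-01, -9.19813645e-04]), 'contact_force': array([-0.63548915,  0.5187434 ,  0.92011541]), 'moment': array([ 0.02310652,  0.03032568, -0.02175213]), 'gripper_force': 0.0, 'width': 0.08583117085896176}
top {'fx': 597.3362012098816, 'fy': 597.3362012098816, 'cx': 322.0974186354621, 'cy': 237.4414899005126, 'R': array([[ 0.08099251, -0.9967105 ,  0.00289575],
       [-0.97402689, -0.07976493, -0.21191784],
       [ 0.21145172,  0.01434322, -0.97728319]]), 't': array([-0.0379513 ,  0.60683598,  1.14140718])}
side {'fx': 472.39662250505194, 'fy': 472.39662250505194, 'cx': 324.6579720466846, 'cy': 242.2463900735564, 'R': array([[ 0.78652769, -0.61726878,  0.01879987],
       [-0.44154977, -0.58338718, -0.68168409],
       [ 0.43174991,  0.52786234, -0.73140506]]), 't': array([-0.48702348,  0.32588037,  0.96305607])}
wrist {'fx': 334.11154088900474, 'fy': 334.11154088900474, 'cx': 318.772659163741, 'cy': 244.40637063847157, 'tool_from_camera': array([[-1.88109923e-04, -9.54452163e-01, -2.98363927e-01,
         7.64303335e-02],
       [ 9.99999219e-01, -5.48239188e-04,  1.12332046e-03,
        -4.37937435e-04],
       [-1.23573044e-03, -2.98363483e-01,  9.54451521e-01,
        -1.35080855e-01],
       [ 0.00000000e+00,  0.00000000e+00,  0.00000000e+00,
         1.00000000e+00]])}
```

View pics/top0.png

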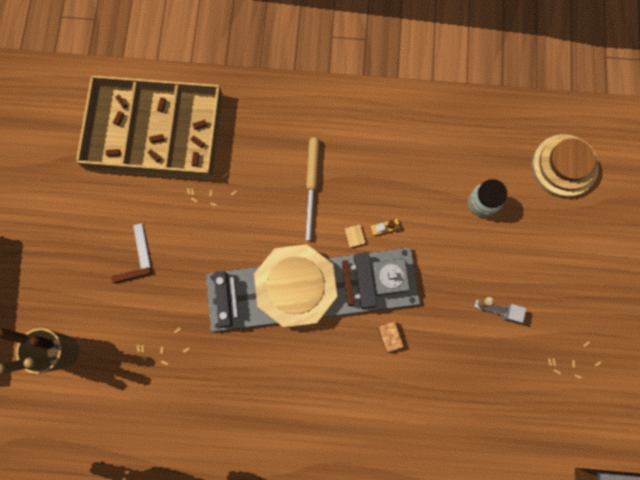

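View pics/side0.png

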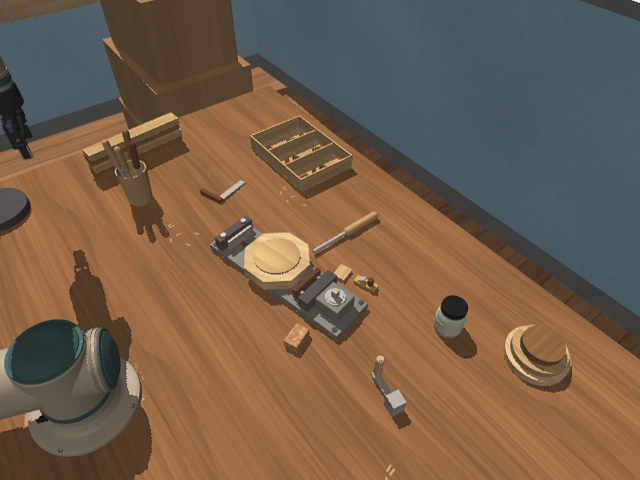

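The top view shows the hub near (517,313), the handle at (488,300) and the shaft at (391,276). The side view shows the hub near (396,401), the handle at (379,362) and the shaft at (336,296). I'll enlarge these for measuring.

```bash
python3 - <<'E'
import cv2,numpy as np
t=cv2.imread("pics/top0.png");s=cv2.imread("pics/side0.png")
def c(im,x,y,w=66,h=50):return cv2.resize(im[y:y+h,x:x+w],(396,300),interpolation=cv2.INTER_CUBIC)
m=np.vstack([np.hstack([c(t,470,285),c(t,360,250)]),np.hstack([c(s,355,353,88,67),c(s,303,270)])])
cv2.imwrite("pics/m0.png",m);print(m.shape)
E
```

```text
(600, 792, 3)
```

View pics/m0.png

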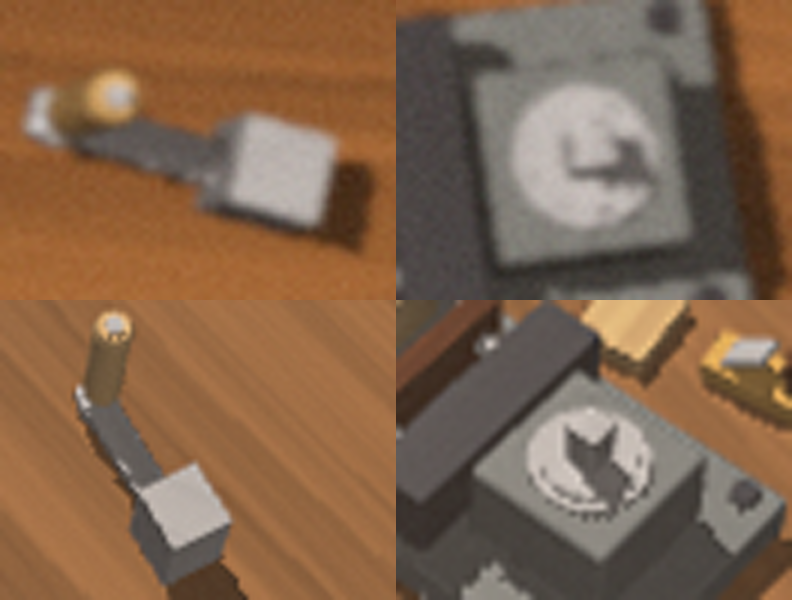

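Read from the mosaic. Top view: hub top (517.3,313.3), grip top (489.2,300.8), shoulder (391.8,275.8). Side view: hub top (396.8,398.6), grip top (380.3,358.3), shoulder (335.3,297).

```bash
cat > h.py <<'E'
from rig import manip
import cv2,numpy as np
from scipy.spatial.transform import Rotation as Ro
def KP(n,s=None):
    p=manip.camera_params(n);K=np.array([[p['fx'],0,p['cx']],[0,p['fy'],p['cy']],[0,0,1]])
    if n=='wrist':
        T=np.eye(4);T[:3,:3]=RT(s);T[:3,3]=s['position']
        M=np.linalg.inv(T@p['tool_from_camera'])[:3]
    else: M=np.c_[p['R'],p['t']]
    return K@M
def RT(s): q=np.array(s['ee_rot']);return Ro.from_quat(q[[1,2,3,0]]).as_matrix()
def tri(*obs): # (P,(u,v))
    A=[]
    for P,(u,v) in obs: A+=[u*P[2]-P[0],v*P[2]-P[1]]
    X=np.linalg.svd(np.array(A))[2][-1];return X[:3]/X[3]
def atz(P,uv,z):
    A=np.array([uv[0]*P[2]-P[0],uv[1]*P[2]-P[1]])
    return np.r_[np.linalg.solve(A[:,:2],-A[:,3]-A[:,2]*z),z]
def proj(P,X):
    x=P@np.r_[X,1];return x[:2]/x[2]
def tool(s,X): return RT(s).T@(np.asarray(X)-s['position'])
E
python3 - <<'E'
from h import *
t,s=KP('top'),KP('side')
for n,a,b,z in [('hubtop',(517.3,313.3),(396.8,398.6),.04),('griptop',(489.2,300.8),(380.3,358.3),.088),('sh',(391.8,275.8),(335.3,297),.062)]:
    print(n,tri((t,a),(s,b)),atz(t,a,z),atz(s,b,z))
# bed corners near z .02
for uv in [(205.5,277),(211,330.5),(414,250),(422,306)]: print(atz(t,uv,.02))
print(RT(manip.get_state()))
E
```

```text
hubtop [ 0.49080551 -0.39237212  0.03939815] [ 0.48989613 -0.39168602  0.04      ] [ 0.49200877 -0.39310211  0.04      ]
griptop [ 0.50499374 -0.32275425  0.08502219] [ 0.50417882 -0.32169878  0.088     ] [ 0.50435149 -0.3240667   0.088     ]
sh [ 0.54292077 -0.13431517  0.05664149] [ 0.54178586 -0.13359444  0.062     ] [ 0.54076081 -0.13743407  0.062     ]
[0.51464653 0.24550831 0.02      ]
[0.40686406 0.22103009 0.02      ]
[ 0.60658553 -0.18129758  0.02      ]
[ 0.4912244  -0.20328869  0.02      ]
[[-9.69701262e-01  2.44293253e-01 -5.18389812e-04]
 [ 2.44293742e-01  9.69700337e-01 -1.35045201e-03]
 [ 1.72776461e-04 -1.43617440e-03 -9.99998954e-01]]
```

>>> move_arm(
  deltas=[
    [[-0.6975,-0.716,0.024,0.729,-1],[-0.6975,-0.716,0.024,0.729,-1],[-0.6975,-0.716,0.024,0.729,-1],[-0.6975,-0.716,0.024,0.729,-1],[-0.6975,-0.716,0.024,0.729,-1],[-0.6975,-0.716,0.024,0.729,-1],[-0.6975,-0.716,0.024,0.729,-1],[-0.6975,-0.716,0.024,0.729,-1],[-0.6975,-0.716,0.024,0.729,-1],[-0.6975,-0.716,0.024,0.729,-1],[-0.6975,-0.716,0.024,0.729,-1],[-0.6975,-0.716,0.024,0.729,-1]],
  ],
)

```text
clock: 1.35
position: [0.4419, 0.0367, 0.2249]
ee_rot: [-0.0, 0.775, 0.631, 0.0]
contact_force: [1.1, 0.8, 0.1]
width: 0.0858
gripper_force: 0.0
```

```bash
cat >> h.py <<'E'
def go(X,yaw=None): # yaw of tool y in deg, prints normalised shift & twist
    s=manip.get_state();R=RT(s);y=np.degrees(np.arctan2(R[1,1],R[0,1]))
    d=tool(s,X)/.8
    print('pos',s['position'].round(4),'yaw',y.round(2),'clk',round(s['clock'],2),'F',s['contact_force'].round(1),'w',round(s['width'],4),'d',d.round(4),'tw',None if yaw is None else round(-((yaw-y+180)%360-180)/120,4),'tilt',R[:2,2].round(4))
E
python3 -c "
from h import *
go([.541,-.135,.22],-11.6)"
```

```text
pos [0.4419 0.0367 0.2249] yaw -11.68 clk 1.35 F [1.1 0.8 0.1] w 0.0858 d [-0.1851  0.1648  0.0061] tw -0.0007 tilt [0.0004 0.0004]
```

>>> move_arm(
  deltas=[
    [[-0.185,0.165,0.006,0,-1],[-0.185,0.165,0.006,0,-1],[-0.185,0.165,0.006,0,-1],[-0.185,0.165,0.006,0,-1],[-0.185,0.165,0.006,0,-1],[-0.185,0.165,0.006,0,-1],[-0.185,0.165,0.006,0,-1]],
  ],
)

```text
clock: 2.05
position: [0.54, -0.1319, 0.2197]
ee_rot: [-0.001, 0.775, 0.632, -0.0]
contact_force: [-0.5, 0.2, -0.2]
width: 0.0859
gripper_force: 0.0
```

```bash
python3 -c "
from h import *
import pickle
s=manip.get_state();im=manip.get_image('wrist')[:,:,::-1]
pickle.dump(s,open('sw1.pkl','wb'));cv2.imwrite('pics/w1.png',im)
P=KP('wrist',s);u=proj(P,[.541,-.135,.07]).astype(int);print(u)
x,y=max(u[0]-40,0),max(u[1]-30,0)
cv2.imwrite('pics/w1c.png',cv2.resize(im[y:y+60,x:x+80],(800,600),interpolation=cv2.INTER_CUBIC));print(x,y)
go([.491,-.392,.2],-11.6)"
```

```text
[321 233]
281 203
pos [ 0.54   -0.1316  0.22  ] yaw -11.56 clk 2.1 F [-0.2  0.8 -0.5] w 0.0851 d [-0.3312  0.0052  0.0247] tw 0.0003 tilt [-0.0009  0.0009]
```

View pics/w1c.png

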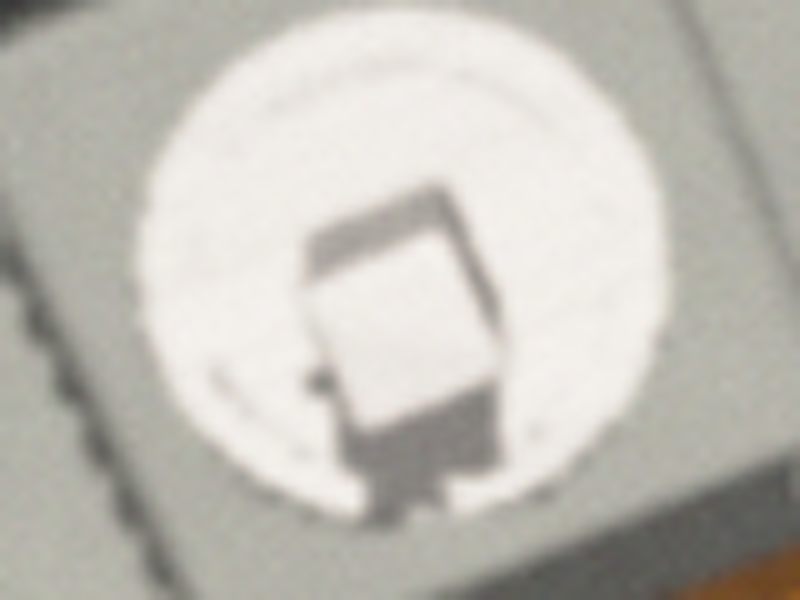

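The crop shows the round shoulder and the square shaft top, with corners at (308,283), (440,232), (502,373) and (365,432) and the shoulder disc centred near (403,265).

```bash
python3 -c "
from h import *
import pickle
s=pickle.load(open('sw1.pkl','rb'));P=KP('wrist',s)
f=lambda u:(281+(u[0]+.5)/10-.5,203+(u[1]+.5)/10-.5)
C=[atz(P,f(u),.082) for u in [(308,283),(440,232),(502,373),(365,432)]]
print(np.mean(C,0))
for i in range(4):
  d=C[(i+1)%4]-C[i];print(np.linalg.norm(d),np.degrees(np.arctan2(d[1],d[0]))%90)
S=f((403,265));print(atz(P,S,.062), tri((P,S),(KP('top'),(391.8,275.8)),(KP('side'),(335.3,297))))
"
```

```text
[ 0.54113253 -0.13328774  0.082     ]
0.011974815121930625 10.130474311830532
0.01345716288808001 11.770618189509293
0.012806385218721844 12.691787872023014
0.01403064900234095 8.359515241457672
[ 0.54125856 -0.1327747   0.062     ] [ 0.54248116 -0.13432083  0.05722941]
```

>>> move_arm(
  deltas=[
    [[-0.331,0.005,0.01,0,-1],[-0.331,0.005,0.01,0,-1],[-0.331,0.005,0.01,0,-1],[-0.331,0.005,0.01,0,-1],[-0.331,0.005,0.01,0,-1],[-0.331,0.005,0.01,0,-1],[-0.331,0.005,0.01,0,-1],[-0.331,0.005,0.01,0,-1]],
  ],
)

```text
clock: 2.9
position: [0.4916, -0.3908, 0.2122]
ee_rot: [-0.001, 0.775, 0.632, 0.001]
contact_force: [0.6, 0.1, -0.3]
width: 0.0851
gripper_force: 0.0
```

```bash
python3 -c "
from h import *
import pickle
s=manip.get_state();im=manip.get_image('wrist')[:,:,::-1]
pickle.dump(s,open('sw2.pkl','wb'));cv2.imwrite('pics/w2.png',im)
P=KP('wrist',s);u=proj(P,[.496,-.365,.04]).astype(int);print(u)
x,y=max(u[0]-80,0),max(u[1]-60,0)
cv2.imwrite('pics/w2c.png',cv2.resize(im[y:y+120,x:x+160],(800,600),interpolation=cv2.INTER_CUBIC));print(x,y)
go([.491,-.392,.2],-11.6)"
```

```text
[318 197]
238 137
pos [ 0.4918 -0.3905  0.2123] yaw -11.52 clk 2.95 F [-0.2 -0.6 -0. ] w 0.0853 d [-0.0021 -0.0006  0.0154] tw 0.0007 tilt [0.0001 0.0016]
```

View pics/w2c.png

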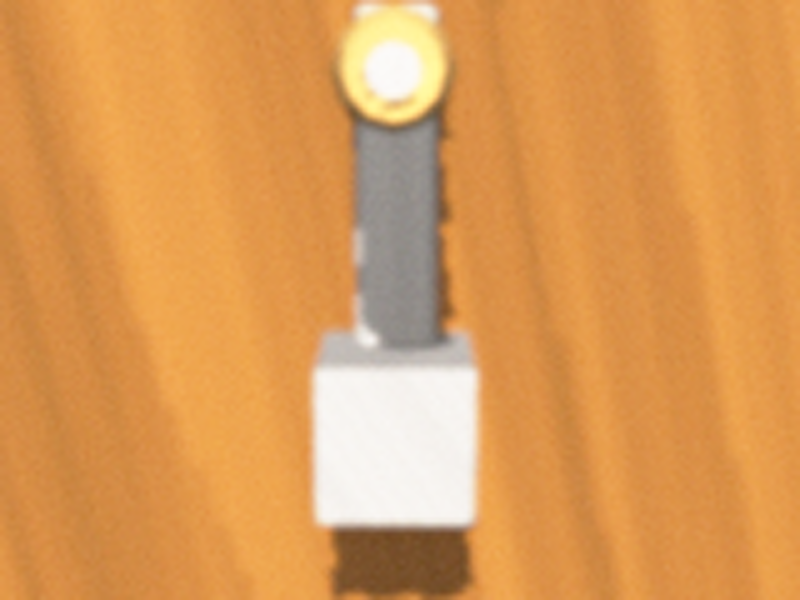

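The crank is seen squarely from the wrist. Hub top corners are at crop (313,367), (476,367), (476,525) and (316,525), and the grip top is at (393,68).

```bash
python3 -c "
from h import *
import pickle
s=pickle.load(open('sw2.pkl','rb'));P=KP('wrist',s)
f=lambda u:(238+(u[0]+.5)/5-.5,137+(u[1]+.5)/5-.5)
C=[atz(P,f(u),.04) for u in [(313,367),(476,367),(476,525),(316,525)]]
c=np.mean(C,0);print(c)
for i in range(4):
  d=C[(i+1)%4]-C[i];print(np.linalg.norm(d),np.degrees(np.arctan2(d[1],d[0]))%90)
h=atz(P,f((393,66)),.088);print(h,np.degrees(np.arctan2(*(h-c)[[1,0]])),np.linalg.norm((h-c)[:2]))
print(tri((P,f((395,446))),(KP('top'),(517.3,313.3)),(KP('side'),(396.8,398.6))))
print(tri((P,f((393,66))),(KP('top'),(489.2,300.8)),(KP('side'),(380.3,358.3))))
go([c[0],c[1],.021],-11.6)"
```

```text
[ 0.48918113 -0.39160795  0.04      ]
0.030430178453356424 78.42658090849996
0.030796001078925005 79.1349087623186
0.03074115323532735 78.42761635630117
0.03079428226669562 78.55633132227915
[ 0.50344522 -0.32243746  0.088     ] 78.34800803667746 0.07062592324859394
[ 0.49045034 -0.39218341  0.03984316]
[ 0.50463047 -0.32268989  0.08553854]
pos [ 0.4918 -0.3905  0.2123] yaw -11.52 clk 2.95 F [-0.2 -0.6 -0. ] w 0.0853 d [-0.0024 -0.0029  0.2391] tw 0.0007 tilt [0.0001 0.0016]
```

>>> move_arm(
  deltas=[
    [[-0.0024,-0.0029,0.05,0,-1],[-0.0024,-0.0029,0.1,0,-1],[-0.0024,-0.0029,0.15,0,-1],[-0.0024,-0.0029,0.19,0,-1],[-0.0024,-0.0029,0.22,0,-1],[-0.0024,-0.0029,0.24,0,-1],[-0.0024,-0.0029,0.24,0,-1],[-0.0024,-0.0029,0.24,0,1],[-0.0024,-0.0029,0.24,0,1],[-0.0024,-0.0029,0.24,0,1],[-0.0024,-0.0029,0.24,0,1],[-0.0024,-0.0029,0.24,0,1]],
  ],
  squeeze=70,
)

```text
clock: 4.15
position: [0.4894, -0.3951, 0.0215]
ee_rot: [0.001, 0.775, 0.632, 0.0]
contact_force: [-1.0, -0.1, 6.7]
width: 0.0288
gripper_force: 70.8
```

```bash
python3 -c "
from h import *
go([.4892,-.3916,.02],-11.6);print(manip.get_state()['gripper_force'])"
```

```text
pos [ 0.4894 -0.3951  0.0215] yaw -11.62 clk 4.15 F [-1.  -0.1  6.7] w 0.0288 d [ 0.0042 -0.0011  0.0018] tw -0.0002 tilt [ 0.0017 -0.0016]
70.79303445992991
```

>>> move_arm(
  deltas=[
    [[0,0,-0.05,0,1],[0,0,-0.11,0,1],[0,0,-0.173,0,1],[0.06,0,-0.173,-0.05,1],[0.12,0,-0.173,-0.11,1],[0.18,0,-0.173,-0.17,1],[0.24,-0.002,-0.173,-0.188,1],[0.29,-0.002,-0.173,-0.188,1],[0.329,-0.002,-0.173,-0.188,1],[0.329,-0.002,-0.173,-0.188,1],[0.329,-0.002,-0.173,-0.188,1],[0.329,-0.002,-0.173,-0.188,1]],
  ],
)

```text
clock: 5.35
position: [0.5399, -0.137, 0.1581]
ee_rot: [-0.0, 0.637, 0.771, -0.0]
contact_force: [-0.0, -0.1, -3.2]
width: 0.0284
gripper_force: 70.6
```

```bash
python3 -c "
from h import *
import pickle
s=manip.get_state();im=manip.get_image('wrist')[:,:,::-1]
pickle.dump(s,open('sw3.pkl','wb'));cv2.imwrite('pics/w3.png',im)
t=manip.get_image('top')[:,:,::-1];sd=manip.get_image('side')[:,:,::-1]
X=[s['position'][0],s['position'][1],s['position'][2]+.02]
a=proj(KP('side'),X).astype(int);print(a)
c=cv2.resize(sd[a[1]-50:a[1]+50,a[0]-33:a[0]+34],(400,600),interpolation=cv2.INTER_CUBIC)
P=KP('wrist',s);u=proj(P,X).astype(int);print(u)
x,y=u[0]-50,u[1]-90
w=cv2.resize(im[y:y+150,x:x+100],(400,600),interpolation=cv2.INTER_CUBIC);print(x,y)
cv2.imwrite('pics/m3.png',np.hstack([w,c]))
go([.5411,-.1333,.16],11)"
```

```text
[336 264]
[319 340]
269 250
pos [ 0.54   -0.1374  0.1583] yaw 10.85 clk 5.5 F [ 0.7  0.1 -3. ] w 0.0287 d [ 0.0048  0.0023 -0.0022] tw -0.0013 tilt [-0.0003  0.    ]
```

View pics/m3.png

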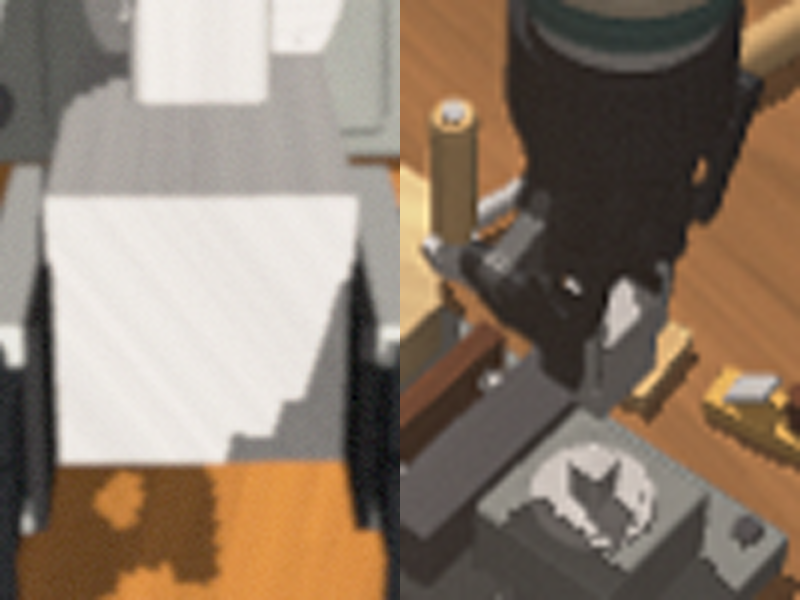

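Wrist crop (left): the held hub's top corners are at (45,196), (358,196), (346,462) and (58,462). The side crop shows the crank hanging level above the shaft.

```bash
python3 -c "
from h import *
import pickle
s=pickle.load(open('sw3.pkl','rb'));P=KP('wrist',s)
f=lambda u:(269+(u[0]+.5)/4-.5,250+(u[1]+.5)/4-.5)
for z in (.1768,):
  C=[atz(P,f(u),z) for u in [(45,196),(358,196),(346,462),(58,462)]]
  c=np.mean(C,0);print(c,tool(s,c))
  for i in range(4):
    d=C[(i+1)%4]-C[i];print(np.linalg.norm(d),np.degrees(np.arctan2(d[1],d[0]))%90)
s0=dict(s);s0['position']=np.array([.4894,-.3951,.0215]);a=np.radians(-11.6)
# grasp-based tool offset of hub
R=np.array([[-np.sin(-a),np.cos(a)],[np.cos(a),np.sin(a)]]);R=np.array([[-np.sin(a),np.cos(a)],[np.cos(a),np.sin(a)]])
print('grasp est',R@np.array([.4892-.4894,-.3916+.3951]))
"
```

```text
[ 0.53918906 -0.13429363  0.1768    ] [ 0.00280135 -0.00019747 -0.01872081]
0.03006064607052706 10.909731174493622
0.030150250115483414 10.566135181185189
0.029591922051664835 10.913615679728366
0.03015308885900893 11.456830002502215
grasp est [ 0.0033883  -0.00089969]
```

>>> move_arm(
  deltas=[
    [[0.0008,0.0026,0.03,0,1],[0.0008,0.0026,0.055,0,1],[0.0008,0.0026,0.064,0,1],[0.0008,0.0026,0.064,0,1],[0.0008,0.0026,0.066,0,1],[0.0008,0.0026,0.068,0,1],[0.0008,0.0026,0.07,0,1],[0.0008,0.0026,0.072,0,1],[0.0008,0.0026,0.072,0,1]],
  ],
)

```text
clock: 6.4
position: [0.5424, -0.1356, 0.1011]
ee_rot: [0.001, 0.636, 0.771, -0.0]
contact_force: [0.3, -1.3, -3.7]
width: 0.0291
gripper_force: 70.7
```

```bash
python3 -c "
from h import *
go([.5411,-.1333,.0835],11);print(manip.get_state()['moment'])"
```

```text
pos [ 0.5424 -0.1356  0.1011] yaw 10.95 clk 6.4 F [ 0.3 -1.3 -3.7] w 0.0291 d [ 0.0032 -0.0011  0.022 ] tw -0.0004 tilt [ 0.0007 -0.0008]
[-0.31834321 -0.02477588 -0.02755939]
```

>>> move_arm(
  deltas=[
    [[0,0,0.002,0,1],[0,0,0.004,0,1],[0,0,0.006,0,1],[0,0,0.006,0,1]],
  ],
)

```text
clock: 6.8
position: [0.5424, -0.1356, 0.0959]
ee_rot: [0.0, 0.636, 0.771, -0.0]
contact_force: [0.7, -2.6, -4.1]
width: 0.029
gripper_force: 70.6
```

>>> move_arm(
  deltas=[
    [[0,0,0.003,0,1],[0,0,0.006,0,1],[0,0,0.009,0,1],[0,0,0.012,0,1],[0,0,0.0135,0,1],[0,0,0.015,0,1],[0,0,0.015,0,1]],
  ],
)

```text
clock: 7.5
position: [0.5424, -0.1356, 0.084]
ee_rot: [0.0, 0.636, 0.771, -0.0]
contact_force: [1.6, -4.5, -3.5]
width: 0.029
gripper_force: 70.6
```

>>> move_arm(
  deltas=[
    [[0,0,0.001,0,1],[0,0,0.002,0,1],[0,0,0.002,0,1]],
  ],
)

```text
clock: 7.8
position: [0.5425, -0.1356, 0.0834]
ee_rot: [0.001, 0.636, 0.771, 0.0]
contact_force: [-0.6, -4.1, 4.6]
width: 0.0289
gripper_force: 71.6
```

>>> move_arm(
  deltas=[
    [[0,0,0,0,-1],[0,0,0,0,-1],[0,0,0,0,-1],[0,0,0,0,-1],[0,0,-0.05,0,-1],[0,0,-0.1,0,-1],[0,0,-0.13,0,-1],[0.05,0,-0.13,0,-1],[0.0915,0,-0.13,0,-1],[0.0915,0,-0.13,0,-1],[0.0915,0,-0.13,0,-1]],
  ],
)

```text
clock: 8.9
position: [0.5281, -0.0628, 0.1865]
ee_rot: [0.0, 0.636, 0.772, -0.0]
contact_force: [-0.5, 0.1, 0.5]
width: 0.0852
gripper_force: 0.0
```

```bash
python3 -c "
from h import *
import pickle
s=manip.get_state();im=manip.get_image('wrist')[:,:,::-1]
t=manip.get_image('top')[:,:,::-1]; cv2.imwrite('pics/t4.png',t);cv2.imwrite('pics/s4.png',manip.get_image('side')[:,:,::-1])
pickle.dump(s,open('sw4.pkl','wb'));cv2.imwrite('pics/w4.png',im)
P=KP('wrist',s);u=proj(P,[.5419-.189*.07,-.1327+.982*.07,.15]);print(u)
cv2.imwrite('pics/m4.png',im[60:480,60:600])
go([.5419-.189*.07,-.1327+.982*.07,.112],11)"
```

```text
[319.79943027 284.95098354]
pos [ 0.5286 -0.0642  0.1863] yaw 10.9 clk 9.05 F [ 0.1  0.1 -0.1] w 0.0854 d [0.0002 0.0002 0.0929] tw -0.0008 tilt [-0.     -0.0002]
```

View pics/m4.png

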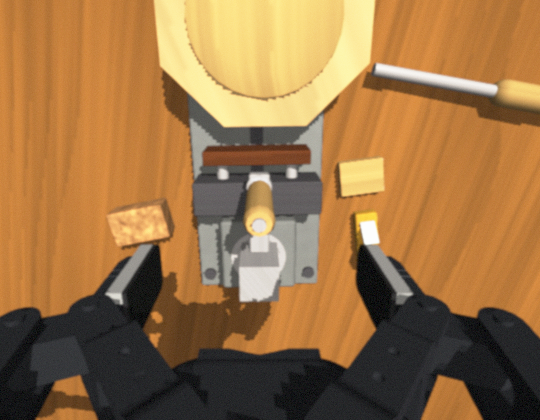

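The crank sits on the shaft with the grip top at about (320,286), which matches the prediction. Next I descend on it and grip.

>>> move_arm(
  deltas=[
    [[0,0,0.05,0,-1],[0,0,0.08,0,-1],[0,0,0.0925,0,-1],[0,0,0.0925,0,-1],[0,0,0.0925,0,1],[0,0,0.0925,0,1],[0,0,0.0925,0,1],[0,0,0.0925,0,1],[0,0,0.0925,0,1],[0,0,0.0925,0,1]],
  ],
  squeeze=50,
)

```text
clock: 10.05
position: [0.5285, -0.0633, 0.113]
ee_rot: [0.0, 0.636, 0.771, 0.0]
contact_force: [0.1, 0.8, 2.5]
width: 0.0174
gripper_force: 48.6
```

```bash
python3 -c "
from h import *
go([.5419,-.1327,.112],11)
# circle rows in tool axes: handle at +x (70 mm) from shaft; tool z down so cw from above = toward +tool y
for st in (10,15):
  print([[round(.0875*(np.cos(np.radians(a))-1),4),round(.0875*np.sin(np.radians(a)),4)] for a in range(st,st*12+1,st)])
"
```

```text
pos [ 0.5285 -0.0633  0.113 ] yaw 10.94 clk 10.05 F [0.1 0.8 2.5] w 0.0174 d [-0.0884 -0.0001  0.0013] tw -0.0005 tilt [0.0009 0.0001]
[[np.float64(-0.0013), np.float64(0.0152)], [np.float64(-0.0053), np.float64(0.0299)], [np.float64(-0.0117), np.float64(0.0437)], [np.float64(-0.0205), np.float64(0.0562)], [np.float64(-0.0313), np.float64(0.067)], [np.float64(-0.0437), np.float64(0.0758)], [np.float64(-0.0576), np.float64(0.0822)], [np.float64(-0.0723), np.float64(0.0862)], [np.float64(-0.0875), np.float64(0.0875)], [np.float64(-0.1027), np.float64(0.0862)], [np.float64(-0.1174), np.float64(0.0822)], [np.float64(-0.1312), np.float64(0.0758)]]
[[np.float64(-0.003), np.float64(0.0226)], [np.float64(-0.0117), np.float64(0.0437)], [np.float64(-0.0256), np.float64(0.0619)], [np.float64(-0.0437), np.float64(0.0758)], [np.float64(-0.0649), np.float64(0.0845)], [np.float64(-0.0875), np.float64(0.0875)], [np.float64(-0.1101), np.float64(0.0845)], [np.float64(-0.1312), np.float64(0.0758)], [np.float64(-0.1494), np.float64(0.0619)], [np.float64(-0.1633), np.float64(0.0437)], [np.float64(-0.172), np.float64(0.0226)], [np.float64(-0.175), np.float64(0.0)]]
```

>>> move_arm(
  deltas=[
    [[-0.0013,0.0152,0,0,1],[-0.0053,0.0299,0,0,1],[-0.0117,0.0437,0,0,1],[-0.0205,0.0562,0,0,1],[-0.0313,0.067,0,0,1],[-0.0437,0.0758,0,0,1]],
  ],
)

```text
clock: 10.65
position: [0.5912, -0.083, 0.1123]
ee_rot: [-0.006, 0.636, 0.771, -0.001]
contact_force: [-8.9, 6.7, 9.7]
width: 0.0176
gripper_force: 50.7
```

```bash
cat >> h.py <<'E'
def circ(c=(.5419,-.1327)):
    s=manip.get_state();p=s['position'][:2]-c;r=np.linalg.norm(p);u=p/r
    t=np.array([u[1],-u[0]]);F=s['contact_force']
    print('ang',np.degrees(np.arctan2(p[1],p[0])).round(1),'r',r.round(4),'z',s['position'][2].round(4),'Frad',(F[:2]@u).round(1),'Ftan(resist)',(-F[:2]@t).round(1),'Fz',F[2].round(1),'clk',round(s['clock'],2))
E
python3 -c "
from h import *
circ()"
```

```text
ang 45.2 r 0.07 z 0.1123 Frad -1.5 Ftan(resist) 11.0 Fz 9.7 clk 10.65
```

```bash
python3 -c "
import numpy as np
r=lambda p,st,n:[[round(float(.0875*(np.cos(np.radians(p+k*st))-np.cos(np.radians(p)))),4),round(float(.0875*(np.sin(np.radians(p+k*st))-np.sin(np.radians(p)))),4)] for k in range(1,n+1)]
print(r(60,15,12))"
```

```text
[[-0.0211, 0.0087], [-0.0437, 0.0117], [-0.0664, 0.0087], [-0.0875, 0.0], [-0.1056, -0.0139], [-0.1195, -0.032], [-0.1283, -0.0531], [-0.1312, -0.0758], [-0.1283, -0.0984], [-0.1195, -0.1195], [-0.1056, -0.1376], [-0.0875, -0.1516]]
```

>>> move_arm(
  deltas=[
    [[-0.0211,0.0087,0,0,1],[-0.0437,0.0117,0,0,1],[-0.0664,0.0087,0,0,1],[-0.0875,0,0,0,1],[-0.1056,-0.0139,0,0,1],[-0.1195,-0.032,0,0,1],[-0.1283,-0.0531,0,0,1],[-0.1312,-0.0758,0,0,1],[-0.1283,-0.0984,0,0,1],[-0.1195,-0.1195,0,0,1],[-0.1056,-0.1376,0,0,1],[-0.0875,-0.1516,0,0,1]],
  ],
)

```text
clock: 11.85
position: [0.4948, -0.1842, 0.1144]
ee_rot: [0.009, 0.636, 0.772, -0.001]
contact_force: [6.2, -12.6, -2.2]
width: 0.0171
gripper_force: 48.8
```

```bash
python3 -c "
from h import *
circ();go([.5419-.07*np.sin(np.radians(10.9-240)),0,.112],11)"
```

```text
ang -132.4 r 0.0697 z 0.1144 Frad 5.1 Ftan(resist) 13.1 Fz -2.2 clk 11.85
pos [ 0.4948 -0.1842  0.1144] yaw 11.0 clk 11.85 F [  6.2 -12.6  -2.2] w 0.0171 d [ 0.2274  0.0367 -0.    ] tw 0.0 tilt [ 0.013  -0.0125]
```

>>> move_arm(
  deltas=[
    [[0.0211,-0.0087,0,0,1],[0.0437,-0.0117,0,0,1],[0.0664,-0.0087,0,0,1],[0.0875,0,0,0,1],[0.1056,0.0139,0,0,1],[0.1195,0.032,0,0,1],[0.1283,0.0531,0,0,1],[0.1312,0.0758,0,0,1],[0.1283,0.0984,0,0,1],[0.1195,0.1195,0,0,1],[0.1056,0.1376,0,0,1],[0.0875,0.1516,0,0,1]],
  ],
)

```text
clock: 13.05
position: [0.5911, -0.0826, 0.1122]
ee_rot: [-0.006, 0.636, 0.771, -0.001]
contact_force: [-9.8, 7.3, 9.5]
width: 0.0173
gripper_force: 51.3
```

```bash
python3 -c "
from h import *
circ()"
```

```text
ang 45.5 r 0.0702 z 0.1122 Frad -1.7 Ftan(resist) 12.2 Fz 9.5 clk 13.05
```

```bash
python3 -c "
from h import *
t=manip.get_image('top')[:,:,::-1];cv2.imwrite('pics/t5.png',t)
c=np.array([.5419,-.1327]);a=np.radians(101.2)
M=lambda y,x,z:proj(KP('top'),[c[0]+np.cos(a)*y+np.sin(a)*x,c[1]+np.sin(a)*y-np.cos(a)*x,z])
c0=cv2.resize(t[235:335,200:400],(800,400),interpolation=cv2.INTER_CUBIC)
for z in (.02,.05): print([(z,y,(M(y,0,z)-[200,235]).dot(np.eye(2)*4).round(0)) for y in (.1,.3)])
cv2.imwrite('pics/m5.png',c0)
"
```

```text
[(0.02, 0.1, array([564., 197.])), (0.02, 0.3, array([177., 241.]))]
[(0.05, 0.1, array([566., 189.])), (0.05, 0.3, array([170., 234.]))]
```

View pics/m5.png

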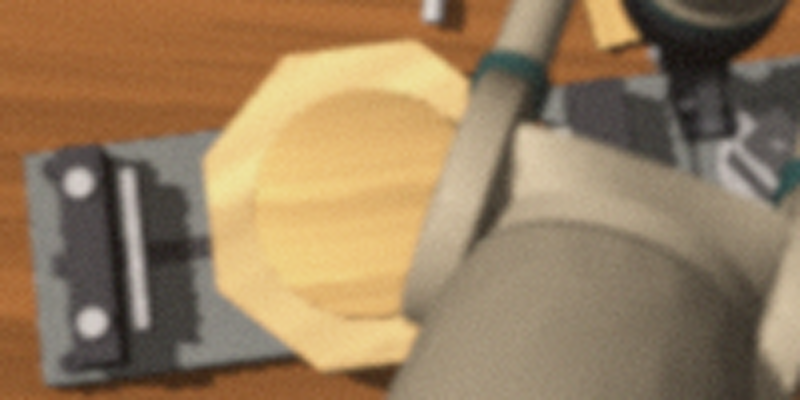

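The picture shows the board edge at about (212,225) and the stop plate face at about (139,225). That is a gap of roughly 37 mm, or at least 1.5 turns to go, so one more full turn is safe.

>>> move_arm(
  deltas=[
    [[-0.0211,0.0087,0,0,1],[-0.0437,0.0117,0,0,1],[-0.0664,0.0087,0,0,1],[-0.0875,0,0,0,1],[-0.1056,-0.0139,0,0,1],[-0.1195,-0.032,0,0,1],[-0.1283,-0.0531,0,0,1],[-0.1312,-0.0758,0,0,1],[-0.1283,-0.0984,0,0,1],[-0.1195,-0.1195,0,0,1],[-0.1056,-0.1376,0,0,1],[-0.0875,-0.1516,0,0,1]],
  ],
)

```text
clock: 14.3
position: [0.4949, -0.1842, 0.1143]
ee_rot: [0.009, 0.636, 0.772, -0.001]
contact_force: [5.6, -11.9, -2.0]
width: 0.0176
gripper_force: 49.3
```

>>> move_arm(
  deltas=[
    [[0.0211,-0.0087,0,0,1],[0.0437,-0.0117,0,0,1],[0.0664,-0.0087,0,0,1],[0.0875,0,0,0,1],[0.1056,0.0139,0,0,1],[0.1195,0.032,0,0,1],[0.1283,0.0531,0,0,1],[0.1312,0.0758,0,0,1],[0.1283,0.0984,0,0,1],[0.1195,0.1195,0,0,1],[0.1056,0.1376,0,0,1],[0.0875,0.1516,0,0,1]],
  ],
)

```text
clock: 15.5
position: [0.5911, -0.0827, 0.1122]
ee_rot: [-0.006, 0.636, 0.771, -0.001]
contact_force: [-8.7, 6.9, 9.5]
width: 0.0172
gripper_force: 51.7
```

```bash
python3 -c "
from h import *
circ()
t=manip.get_image('top')[:,:,::-1];cv2.imwrite('pics/t6.png',t)
s=manip.get_image('side')[:,:,::-1];cv2.imwrite('pics/s6.png',s)
cv2.imwrite('pics/m6.png',np.vstack([cv2.resize(t[235:285,200:300],(600,300),interpolation=cv2.INTER_CUBIC),cv2.resize(s[205:305,200:400],(600,300),interpolation=cv2.INTER_CUBIC)]))
"
```

```text
ang 45.5 r 0.0702 z 0.1122 Frad -1.2 Ftan(resist) 11.1 Fz 9.5 clk 15.5
```

View pics/m6.png

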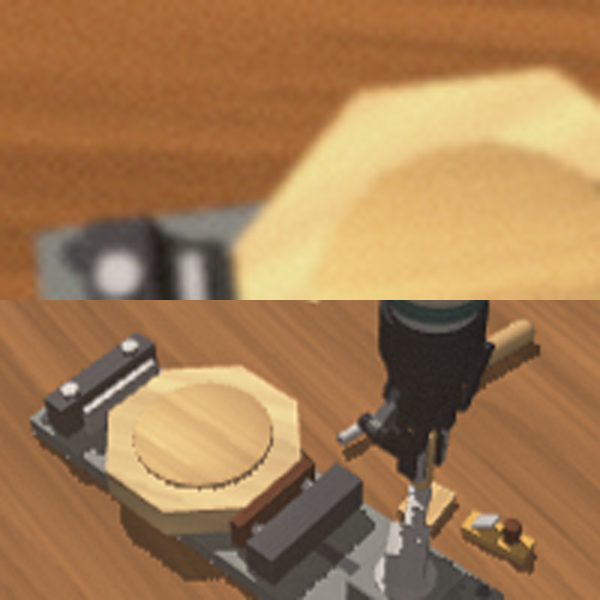

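The pad now bears on the board. In the top crop (6x), the board corner is at (238,245) and the plate face at about (203,248), leaving a gap of about 12 mm, or half a turn to the catch. I'll wind half a turn and then feel.

>>> move_arm(
  deltas=[
    [[-0.0211,0.0087,0,0,1],[-0.0437,0.0117,0,0,1],[-0.0664,0.0087,0,0,1],[-0.0875,0,0,0,1],[-0.1056,-0.0139,0,0,1],[-0.1195,-0.032,0,0,1],[-0.1283,-0.0531,0,0,1],[-0.1312,-0.0758,0,0,1],[-0.1283,-0.0984,0,0,1],[-0.1195,-0.1195,0,0,1],[-0.1056,-0.1376,0,0,1],[-0.0875,-0.1516,0,0,1]],
  ],
)

```text
clock: 16.8
position: [0.4949, -0.1843, 0.1144]
ee_rot: [0.009, 0.636, 0.772, -0.001]
contact_force: [5.5, -11.4, -3.0]
width: 0.0173
gripper_force: 49.6
```

```bash
python3 -c "
from h import *
circ()
t=manip.get_image('top')[:,:,::-1];cv2.imwrite('pics/t7.png',t)
s=manip.get_image('side')[:,:,::-1];cv2.imwrite('pics/s7.png',s)
f=lambda p:cv2.cvtColor(cv2.imread(p)[235:335,200:280],cv2.COLOR_BGR2HSV)
c=np.array([.5419,-.1327]);a=np.radians(101.2);P=KP('top')
for n in ('t0' ,'t5','t6','t7'):
  p='pics/top0.png' if n=='t0' else f'pics/{n}.png'
  im=cv2.imread(p).astype(np.float32);row=[]
  for y in np.arange(.24,.33,.0015):
    v=[]
    for x in np.arange(-.03,.0301,.004):
      u=proj(P,[c[0]+np.cos(a)*y+np.sin(a)*x,c[1]+np.sin(a)*y-np.cos(a)*x,.05]).astype(np.float32)
      q=cv2.getRectSubPix(im,(1,1),tuple(map(float,u)))[0,0];v.append(q[2]-q[0])
    row.append(int(np.mean(v)))
  print(n,row)
"
```

```text
ang -132.3 r 0.0697 z 0.1144 Frad 4.7 Ftan(resist) 11.8 Fz -3.0 clk 16.8
t0 [108, 109, 108, 107, 106, 104, 102, 100, 98, 97, 96, 96, 96, 96, 96, 95, 96, 96, 96, 96, 94, 87, 72, 48, 26, 13, 10, 9, 9, 9, 9, 9, 9, 9, 8, 8, 8, 8, 8, 8, 8, 8, 7, 7, 8, 7, 7, 7, 7, 8, 9, 10, 11, 11, 10, 9, 8, 7, 7, 7, 7]
t5 [109, 109, 109, 109, 108, 107, 107, 107, 106, 104, 102, 100, 98, 96, 95, 95, 95, 95, 95, 94, 95, 95, 95, 95, 95, 91, 78, 56, 32, 16, 10, 9, 9, 9, 8, 8, 8, 8, 9, 8, 8, 8, 8, 8, 8, 7, 7, 8, 8, 8, 9, 11, 11, 11, 11, 10, 9, 8, 7, 8, 7]
t6 [112, 112, 111, 111, 112, 111, 111, 111, 111, 111, 111, 110, 110, 111, 110, 109, 109, 109, 109, 109, 109, 108, 107, 107, 105, 104, 102, 100, 98, 96, 96, 95, 95, 95, 95, 95, 95, 95, 95, 95, 95, 94, 85, 65, 39, 19, 10, 8, 8, 9, 9, 11, 12, 12, 11, 10, 9, 8, 8, 8, 8]
t7 [113, 113, 113, 113, 113, 112, 113, 112, 112, 112, 112, 112, 112, 112, 112, 112, 112, 111, 112, 111, 111, 111, 111, 110, 110, 110, 110, 110, 109, 109, 108, 107, 106, 104, 102, 100, 98, 97, 96, 96, 96, 95, 96, 95, 95, 96, 96, 96, 93, 82, 60, 34, 19, 13, 11, 10, 9, 8, 9, 9, 8]
```

The board edge moved only about 10 mm during this half turn (12 mm if free) and now lies at the plate. So the catch came about 30° ago. I'll go on 90° and check.

```bash
python3 -c "
import numpy as np
r=lambda p,st,n:[[round(float(.0875*(np.cos(np.radians(p+k*st))-np.cos(np.radians(p)))),4),round(float(.0875*(np.sin(np.radians(p+k*st))-np.sin(np.radians(p)))),4)] for k in range(1,n+1)]
print(r(240,10,9))"
```

```text
[[0.0138, -0.0064], [0.0286, -0.0104], [0.0438, -0.0117], [0.0589, -0.0104], [0.0737, -0.0064], [0.0875, -0.0], [0.1, 0.0087], [0.1108, 0.0195], [0.1195, 0.032]]
```

>>> move_arm(
  deltas=[
    [[0.0138,-0.0064,0,0,1],[0.0286,-0.0104,0,0,1],[0.0438,-0.0117,0,0,1],[0.0589,-0.0104,0,0,1],[0.0737,-0.0064,0,0,1],[0.0875,0,0,0,1]],
  ],
)

```text
clock: 17.5
position: [0.4737, -0.1133, 0.113]
ee_rot: [0.001, 0.635, 0.772, -0.005]
contact_force: [-8.1, -12.7, 6.1]
width: 0.0176
gripper_force: 50.8
```

```bash
cat > edge.py <<'E'
from h import *
import sys
def edge(im):
  c=np.array([.5419,-.1327]);a=np.radians(101.2);P=KP('top');im=im.astype(np.float32);ys=np.arange(.24,.33,.0005);row=[]
  for y in ys:
    row.append(np.mean([np.diff(cv2.getRectSubPix(im,(1,1),tuple(map(float,proj(P,[c[0]+np.cos(a)*y+np.sin(a)*x,c[1]+np.sin(a)*y-np.cos(a)*x,.05]))))[0,0][::2])[0] for x in np.arange(-.03,.0301,.004)]))
  row=np.array(row);return ys[np.argmax(row<52)]
circ()
print([edge(cv2.imread(f'pics/t{i}.png')) for i in (5,6,7)],edge(manip.get_image('top')[:,:,::-1]))
E
python3 edge.py
```

```text
ang 164.1 r 0.0709 z 0.113 Frad 4.3 Ftan(resist) 14.4 Fz 6.1 clk 17.5
[np.float64(0.281), np.float64(0.30550000000000005), np.float64(0.31550000000000006)] 0.31550000000000006
```

>>> move_arm(
  deltas=[
    [[0.0125,0.0087,0,0,1],[0.0233,0.0195,0,0,1],[0.032,0.032,0,0,1],[0.0384,0.0458,0,0,1],[0.0384,0.0458,0,0,1]],
  ],
)

```text
clock: 18.05
position: [0.5022, -0.0734, 0.1121]
ee_rot: [-0.003, 0.635, 0.772, -0.004]
contact_force: [-9.8, -6.4, 7.1]
width: 0.0174
gripper_force: 51.2
```

```bash
python3 edge.py
```

```text
ang 123.8 r 0.0714 z 0.1121 Frad 0.2 Ftan(resist) 11.7 Fz 7.1 clk 18.05
[np.float64(0.281), np.float64(0.30550000000000005), np.float64(0.31550000000000006)] 0.31600000000000006
```

>>> move_arm(
  deltas=[
    [[0.0019,0.0058,0,0,1],[0.0034,0.0117,0,0,1]],
  ],
)

```text
clock: 18.3
position: [0.5085, -0.0695, 0.1119]
ee_rot: [-0.004, 0.635, 0.772, -0.006]
contact_force: [-14.6, -8.2, 9.5]
width: 0.0173
gripper_force: 51.8
```

```bash
python3 -c "
from h import *
circ()"
```

```text
ang 117.9 r 0.0715 z 0.1119 Frad -0.5 Ftan(resist) 16.7 Fz 9.5 clk 18.3
```

The moving resistance is about 16.7 N against a base of about 11.5 N. That corresponds to roughly 100 N of jaw load, so I release now.

>>> move_arm(
  deltas=[
    [[0.0034,0.0108,0,0,-1],[0,0,0,0,-1],[0,0,0,0,-1],[0,0,0,0,-1],[0,0,0,0,-1],[0,0,-0.03,0,-1],[0,0,-0.07,0,-1],[0,0,-0.12,0,-1],[0,0,-0.17,0,-1],[0,0,-0.17,0,-1]],
  ],
)

```text
clock: 19.3
position: [0.5182, -0.0685, 0.2546]
ee_rot: [0.006, 0.636, 0.771, 0.003]
contact_force: [0.2, -0.2, 0.0]
width: 0.0858
gripper_force: 0.0
```

```bash
python3 -c "
from h import *
s=manip.get_state();im=manip.get_image('wrist')[:,:,::-1];sd=manip.get_image('side')[:,:,::-1]
cv2.imwrite('pics/m8.png',np.hstack([cv2.resize(im,(400,300)),cv2.resize(sd[200:320,210:370],(400,300),interpolation=cv2.INTER_CUBIC)]))
"; python3 edge.py
```

```text
ang 112.5 r 0.0704 z 0.2494 Frad 0.1 Ftan(resist) 0.6 Fz -0.7 clk 19.4
[np.float64(0.281), np.float64(0.30550000000000005), np.float64(0.31550000000000006)] 0.31550000000000006
```

View pics/m8.png

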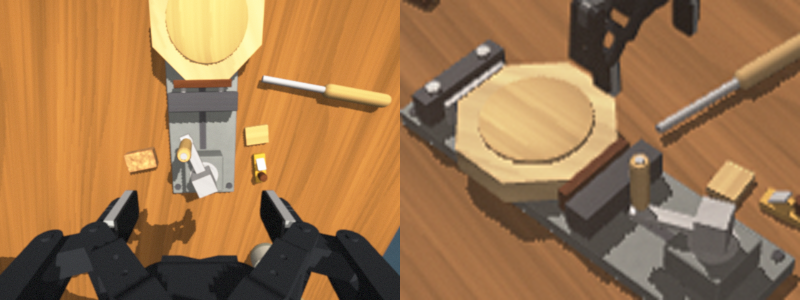

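The crank is level and seated, with the grip at wrist-view (184,150). The board is caught between pad and stop, the bystanders are in place, and the gripper is clear. I'm handing in.

```bash
python3 -c "
from rig import manip
print(manip.sign_off())"
```

```text
the job is handed in; nothing more can be done
None
```

The job is handed in, result not reported: the crank is seated on the shaft and released, wound an estimated 0.33–0.41 turn past the catch, about 100 N on the board judging by the force at the handle.

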